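Cam-clamp the toy car body and hold it tight for drilling

TASK

Set the wooden toy car body, the block with the raised cab, upright and lengthways in the open cam clamp, centred between the fence and the cork pad, and let go of it. Then swing the cam lever round by its upright handle to the cam's highest lift, where the lever lies straight in line with the jaw over the brass stud and the car is pressed hard against the fence. The lever springs back if released, so finish while still holding it there so that I can drill; leave everything else on the bench where it is.

Things in the scene. Friction and masses are not known exactly. Their poses are not given: they have to be found in the camera images.
- car: Loose toy car body of pale wood, about 140 g, told from the other block by its cab: chassis 96 x 44 x 22 mm (x, y, z), cab 40 mm long (x), 44 wide and 34 high on the middle of it, 56 mm high in all. Origin: centre of the underside; x lengthways, z up. Alike both ways round. It stands on the left or on the right of the bench.
- clamp: Wooden cam clamp fixed to the bench, bed top 12 mm above it. Origin: bench height, below where the clamped car's middle lies; x along the jaws, +y from jaw to fence, z up. Fence face at y = +22 mm; pad face at y = -33 mm when open, so the gap is 55 mm for the 44 mm car (middle y = -5.5 mm). Pivot upright at x = 0, y = -105 mm. Brass stud on the bed at x = 0, y = -230 mm, 24 mm above the bench.
- bed (a point): Point on the top of the bed where the middle of the car's underside lies when clamped; axes as the clamp's.
- pivot (a point): Point on the upright pivot axis of the cam, 80 mm above the bench; axes as the clamp's.
- fence: Fixed wooden fence of the clamp, 100 x 20 x 32 mm, top 44 mm above the bench; origin and axes as the clamp's.
- pad: Cork pad on springs (3 N per mm) in front of the sliding jaw, 84 x 9 x 28 mm, jaw top 45 mm above the bench. The cam drives the jaw 15 mm towards the fence and pushes the car along to it; the pad then presses with about 12 N. Its frame is the clamp's, shifted along y with the jaw.
- lever: Cam lever of pale wood: flat arm 22 mm wide, 12 mm thick, underside 48 mm above the bench, with a round upright handle 22 mm in diameter 105 mm from the pivot, standing from 60 to 112 mm above the bench. Origin: on the pivot axis at bench height; x along the arm towards the handle, z up.
- lever_grip (a point): Point on the handle's axis, 92 mm above the bench (20 mm below its top), at which to take it. The handle turns with the lever and can also turn between the fingers.
- cam (a joint): Turn of cam and lever in rad, counterclockwise from above. 0: at rest, jaw open, lever along the clamp's -x. 1.6: highest lift, lever along the clamp's -y, straight away from the jaw over the brass stud. On to 2.3 the jaw drops back. A light spring turns it back to 0 (1.5 N at the handle at highest lift); it takes up to about 4 N at the handle on the way.
- offcut: Plain offcut without a cab, 95 x 44 x 26 mm, pale wood, loose, on the side of the bench where the car is not; leave alone. Origin: centre of the underside.
- wheel: Loose wooden toy wheel lying flat in front of the clamp, 34 mm across, 10 mm high; leave alone. Origin: centre of the underside.
- jar: Glass jar 60 mm across and 75 mm high behind the clamp; leave alone. Origin: centre of the underside.
- screwdriver: Screwdriver lying on the right; leave alone.
- hammer: Hammer lying at the back left; leave alone.
- tin: Open steel tin 72 mm across and 90 mm high, at the back right; leave alone. Origin: centre of the underside.
- brush: Brush lying on the near left; leave alone.
Things that resemble listed ones, but are neither listed nor needed, are in the scene too. Leave any blue or red look-alike of the car alone.

How it is judged (in metres and radians):
On the way, in this order (a step that is already met when the one before it is completed fails the run):
1. the car body stands upright on the bed between fence and pad, let go, with the lever still back (x of car in the frame of clamp between -0.015 and 0.015 m and z of car in the frame of clamp between 0.009 and 0.0155 m and angle between the x axis of car and the x axis of clamp, either way round below 0.3 rad and angle between car's own z axis and vertical below 0.08 rad and y of car in the frame of clamp between -0.018 and 0.008 m and contact force between the fingers and car below 0.1 N and linear speed of car below 0.02 m/s and value of joint cam below 0.3 rad), for 0.2 s.
2. the lever is held at the cam's highest lift and the car is pressed against the fence (value of joint cam between 1.42 and 1.78 rad and contact force between the fingers and lever above 0.3 N and contact force between each of pad, fence and car above 5 N), for 0.3 s.
At the end, for the whole second after the job is handed in: Fingers hold the lever (over 0.3 N), cam at 1.6 rad within 0.18; pad presses car and car presses fence with over 5 N; car flat on the bed (within 3.5 mm), upright, square within 0.05 rad, against the fence within 3 mm, within 15 mm of the middle lengthways, untouched by fingers (all of step 2 and x of car in the frame of clamp between -0.015 and 0.015 m and z of car in the frame of clamp between 0.009 and 0.0155 m and angle between the x axis of car and the x axis of clamp, either way round below 0.3 rad and angle between car's own z axis and vertical below 0.08 rad and y of car in the frame of clamp below 0.003 m and angle between the x axis of car and the x axis of clamp, either way round below 0.05 rad and contact force between the fingers and car below 0.1 N); the arm keeps its last pose, push and grip.
It fails at once if another thing on the bench is pushed more than 40 mm away (distance of any of offcut, wheel, jar, screwdriver, hammer, tin, brush from where it was at the start of the episode above 0.04 m).
It fails at once if the car is dropped or thrown (faster than 0.7 m/s while not held) (linear speed of car above 0.7 m/s and contact force between the fingers and car below 0.1 N).
It also fails if it takes over 54 s, if anything falls off the work surface, if the arm or the gripper's body presses on something with over 40 N, if the wrist force passes 120 N, or if a joint passes its speed limit or range.

ROBOT

A 6-joint arm with a two-finger parallel gripper is mounted at the origin on the work surface. World frame = base frame: x ahead of the robot, y to its left, z up, the work surface at z = 0. Lengths are in mm, angles in rad, forces in N, time in s.
With the tool pointing down it reaches from about 150 to 775 mm from the base axis. Payload 6.1 kg.
Tool frame: the origin (TCP) lies at the centre of the arm's flange, where the gripper is bolted on; the fingertips stand 173 mm ahead of it and the grasp point (between the pads) lies 155 mm ahead of it (bot.grip_depth is the x of the grasp point in the tool frame, in mm); x points along the fingers, z is the direction in which the jaws open and shut, and the axes are right-handed (so a half turn about x gives the same grasp; the last joint's range is limited). The gripper opens to 85 mm and grips with 20 to 120 N. Pads are 22 mm wide; open, the fingers measure 114 mm over their backs; the gripper's body (76 mm by 85 mm) begins 54 mm behind the grasp point. The pads swing forward as they close: fully open they stand 13 mm farther back than shut.
Start: joints at [-1.293, 0.126, -0.04, 1.405, 0, 1.571], TCP at [143.97, -504.858, 404.695] pointing down, gripper open.
Joint ranges: [-2.72, 2.72], [-0.95, 1.95], [-1.27, 1.35], [-1.78, 2.02], [-1.46, 1.47], [-3.14, 3.14]. Speed limits (rad/s): [2.39, 2.39, 3.01, 3.14, 3.14, 3.14].

INTERFACE

Orientations are given as a 3x3 rotation matrix whose columns are the frame's x, y, z axes.
In Python, from cell import bot gives the robot as it stands. The module is installed in compiled form; this text tells all that it offers.
- The arm moves only by the tool drive_tool, never from a script. Its argument "series" is a list of rows, each an object with "rotation": the turn, a rotation vector about the tool's x, y, z in degrees, a list of three; "travel": the shift along the tool's x, y, z in units of 40 mm (1.0 is 40 mm), a list of three; "jaw": the closure, from 0 (fully open) to 1 (shut). In form: [{"rotation": [wx, wy, wz], "travel": [tx, ty, tz], "jaw": jaw}, ...]. A call has 1 to 8 rows; each row shifts and turns the pose as measured when the row begins, along the tool's axes as they then stand; what a row does not reach is not made up. A row lasts 1/8 s, in which the tool goes at most 62.5 mm and 10.7 degrees, less where a joint would pass 70% of its speed; a pose out of reach is approached as far as the arm can. A call is refused whole if a number of a shift passes 1 or a number of a turn 10.7, either way. A call with a gripper value outside its range is refused whole. The fingers move at their own pace and stop on an object; the grip force is fixed at half the most. Time passes only in rows, so rows that do not move let the fingers close. It gives the time, the measured TCP pose, the force and the opening at its end, in the units of the state.
- bot.get_obs(): the state, without advancing time (a new reading comes with each control period).
- bot.capture(name): name is "side" or "top" or "wrist"; returns a dict with "img" (480x640x3 uint8, red, green, blue), "z_map" (480x640 float32, mm along the optical axis (not along the pixel's ray), 0 where there is no reading), "mtx" (3x3 intrinsics, pixels), "R" (3x3) and "t" (3): a world point X has camera coordinates R X + t; the wrist camera has in their place "hand_eye" (4x4, takes a point from camera to tool coordinates, whose origin is the TCP and whose axes are the tool frame's). Camera axes: x right, y down, z forward; pixel columns grow to the right and rows downward; lengths in mm; the calibration is good to about 2 mm. The wrist camera is an equidistant fisheye: a pixel r from the principal point sees the ray r / f radians off the axis. A picture is of the moment at which its call begins: read the wrist's pose just before it.
- bot.sign_off(): hands the job in, once; it reports no verdict.
The state is a dict: "clock": time; "q": joint angles; "joint_velocities": joint speeds; "joint_torque": joint torques, N m; "tcp_pos": TCP position; "tcp_rot": TCP orientation; "ft_force": force on the tool from outside, world axes, zero at the start; "ft_torque": the same for the moment, N m; "grip_width": finger opening in mm.
Only numpy, scipy, OpenCV 4.12 (cv2) and the standard library are available. Lean on these libraries where they do the work, as an engineer would, in place of code of your own. Each camera call takes 0.05 s, during which the arm holds its last target.

## Working session

There is one attempt and no reset: what is moved stays moved. The work goes in short steps, Python scripts to look and compute and a tool call to move; the robot and the scene stay as the last step left them, time stands still between calls to the robot, and variables do not carry over. Pictures are saved under pics/ and viewed, and the job is handed in when it is done.

Besides the shell and the picture viewer there is one more tool, called after ">>>" as name(argument=value, ...) on one line, values as JSON. drive_tool: Moves the arm, as the interface text tells. Its arguments: {"type":"object","properties":{"series":{"type":"array","items":{"type":"object","properties":{"rotation":{"type":"array","items":{"type":"number"}},"travel":{"type":"array","items":{"type":"number"}},"jaw":{"type":"number"}}}}},"required":["series"]}

```bash
mkdir -p pics; cat > h.py <<'E'
import numpy as np, cv2
from cell import bot
def snap(n,fn):
    c=bot.capture(n); cv2.imwrite('pics/'+fn,c['img'][:,:,::-1]); 
    np.savez('pics/'+fn[:-4]+'.npz',**{k:np.array(v) for k,v in c.items()}); return c
E
python3 - <<'E'
from h import *
for n in ['top','side']:
    c=snap(n,n+'1.png'); print(n,c['mtx'],c['R'],c['t'])
o=bot.get_obs(); print(o); print(bot.grip_depth)
E
```

```text
top [[602.62408203   0.         315.40883042]
 [  0.         602.62408203 241.08418279]
 [  0.           0.           1.        ]] [[ 0.01036412 -0.99979859 -0.01718622]
 [-0.99554205 -0.00870561 -0.09391609]
 [ 0.09374755  0.01808296 -0.99543177]] [  37.36628237  485.8700162  1330.27426049]
side [[468.02951619   0.         324.68185154]
 [  0.         468.02951619 234.78412135]
 [  0.           0.           1.        ]] [[-0.98380508 -0.17892054  0.01072378]
 [-0.14055351  0.73294795 -0.6656065 ]
 [ 0.1112307  -0.65633432 -0.74622583]] [ 474.07572732  116.80037521 1063.2757102 ]
{'clock': 0.1, 'q': array([-1.29296329e+00,  1.26319836e-01, -4.04751314e-02,  1.40536482e+00,
       -7.52936145e-06,  1.57079679e+00]), 'joint_velocities': array([-0.00180602, -0.00143213,  0.00391304,  0.00043821,  0.00170965,
        0.00149937]), 'joint_torque': array([-1.75327194e-03, -4.36909139e+01,  3.53600192e+01,  1.38213619e-02,
       -1.37121892e-04,  2.53454226e-05]), 'tcp_pos': array([ 143.96390289, -504.76856022,  404.02066958]), 'tcp_rot': array([[-3.81199313e-04,  9.61652159e-01,  2.74271727e-01],
       [ 1.30910618e-03,  2.74271992e-01, -9.61651268e-01],
       [-9.99999070e-01, -7.52998930e-06, -1.36345708e-03]]), 'ft_force': array([ 0.85948788, -0.70581368,  0.21233801]), 'ft_torque': array([ 0.01251375,  0.00825492, -0.01876909]), 'grip_width': 85.25464772295821}
154.70000000000002
```

View pics/top1.png

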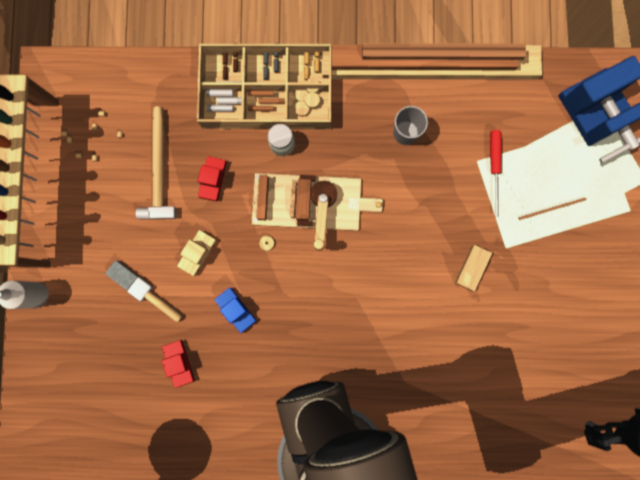

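View pics/side1.png

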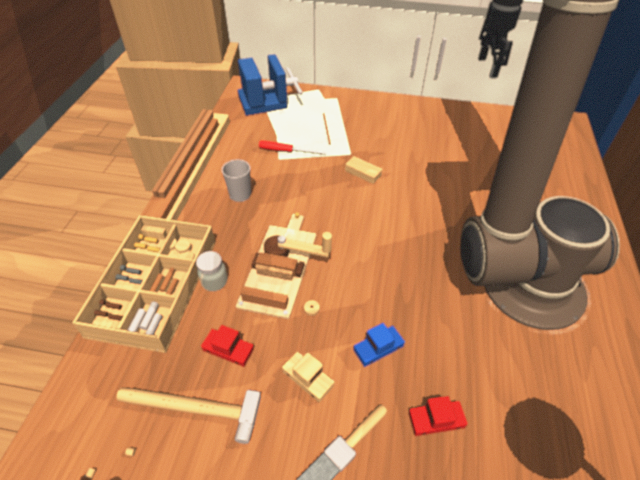

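The top view shows the pale car at about (198,252). The clamp's fence is at (262,198), its jaw at (302,198), its pivot at (323,193), and the lever handle at (319,245). The stud end is near (372,205).

```bash
cat >> h.py <<'E'
def world(d):
    z=d['z_map'];K=d['mtx'];v,u=np.mgrid[:480,:640]
    P=np.stack([(u-K[0,2])/K[0,0]*z,(v-K[1,2])/K[1,1]*z,z],-1)
    W=(P-d['t'])@d['R']; W[z==0]=np.nan; return W
E
python3 - <<'E'
from h import *
d=np.load('pics/top1.npz');W=world(d);im=d['img']
crop=im[130:300,150:420]; cv2.imwrite('pics/crop1.png',cv2.resize(crop[:,:,::-1],None,fx=2.9,fy=2.9,interpolation=cv2.INTER_CUBIC))
def box(u0,u1,v0,v1,z0,z1,name):
    p=W[v0:v1,u0:u1].reshape(-1,3); m=(p[:,2]>z0)&(p[:,2]<z1); p=p[m]
    r=cv2.minAreaRect(p[:,:2].astype(np.float32)); print(name,len(p),'z',np.median(p[:,2]).round(1),'rect',np.round(r[0],1),np.round(r[1],1),round(r[2],1),'mean',p.mean(0).round(1))
box(170,225,222,282,-20,8,'bench')
box(170,225,222,282,10,80,'car all');box(170,225,222,282,45,70,'cab')
box(248,285,165,240,30,60,'fence');box(285,314,165,230,30,60,'jaw')
box(310,335,225,262,90,125,'handle');box(245,390,165,240,6,18,'bed')
box(355,395,190,220,17,40,'stud');box(310,340,175,210,62,100,'pivot')
box(310,335,205,245,52,75,'arm')
box(450,500,235,300,15,40,'offcut')
np.set_printoptions(suppress=True,precision=0,linewidth=220)
print(W[175:235:4,250:390:5,2])
E
```

```text
bench 2350 z -0.2 rect [462.  313.8] [136.6 127.4] 0.8 mean [ 4.626e+02  3.121e+02 -2.000e-01]
car all 927 z 25.2 rect [456.7 310.8] [45.6 95.9] 60.2 mean [455.8 308.6  35.5]
cab 383 z 54.8 rect [456.7 311. ] [45.3 40.8] 60.0 mean [456.3 309.8  54.9]
fence 425 z 43.5 rect [581.6 162.7] [ 21.  100.4] 87.3 mean [581.1 161.9  43.2]
jaw 788 z 43.5 rect [577.5  72.8] [ 50.  114.9] 87.7 mean [577.8  73.9  42.9]
handle 89 z 111.2 rect [470.6  33.9] [20.7 20.4] 46.9 mean [470.   33.9 110.3]
bed 3670 z 11.7 rect [579.   37.9] [170.5 325.1] 1.7 mean [573.2  46.9  11.7]
stud 34 z 22.5 rect [561.1 -75.3] [53.9 39.3] 85.3 mean [569.  -91.1  21.5]
pivot 67 z 69.0 rect [567.6  26.8] [19.7 30.5] 89.4 mean [571.7  26.3  68.4]
arm 353 z 59.5 rect [519.8  30.1] [21.8 86.4] 85.7 mean [523.1  29.6  59.5]
offcut 879 z 25.7 rect [ 428.7 -311.4] [45.2 95.6] 65.1 mean [ 428.4 -310.7   25.5]
[[-2. 12. 48. 43. 13. 10. 13. 13.  8.  8. 22. 28. 26. -2.  8.  1. -0. -3.  3. -0. -2. -3. -1. -1. -2.  3.  1. -1.]
 [ 2. 14. 43. 46. 10. 15.  8. 12. 12. 12. 47. 24. 25. 20. 15. 15. 15. 13. 12. 15. 11. 14.  4.  1. -3.  0. 
[... 804 characters left out ...]
 16.  0.]
 [-1. 11. 44. 42. 12. 11.  8. 17. 11. 25. 45. 43. 11. 11. 61. 62.  9. 11. 10.  8. 12. 14. 10.  7.  9. 14. 11.  3.]
 [-2. 17. 44. 44. 10. 12. 12. 15. 42.  9. 38. 48. 11. 10. 61. 54. 11.  8. 15. 13.  8. 11. -1. -2.  1.  0.  5. -1.]
 [ 6. 13. 44. 27. 13. 14. 11.  9. 10. 13. 37. 42. 10. 13. 62. 64. 10. 16. 14. 13.  8.  9. -4.  4. -0. -2. -3. nan]
 [ 3. 14. 11.  7.  6. 13.  8. 11. 11. 13. 29. 24. 27.  9. 59. 58. 14. 17.  8. 15. 13.  8. -4. -3. -2.  5. -4.  4.]
 [-2. -5.  2.  3. -2.  0.  0. -3. -1.  5.  5.  6.  6. 15. 57. 61. 15.  8. 10. 11.  9.  9.  2.  0.  2. -2.  1.  2.]
 [-1. -0.  3. -5.  2. -1. -1.  2. -5.  0.  0. -2. -6. -1. 63. 59. -3. -1. -2. -4. -2.  1.  1.  1. -3.  1.  3. -3.]]
```

View pics/crop1.png

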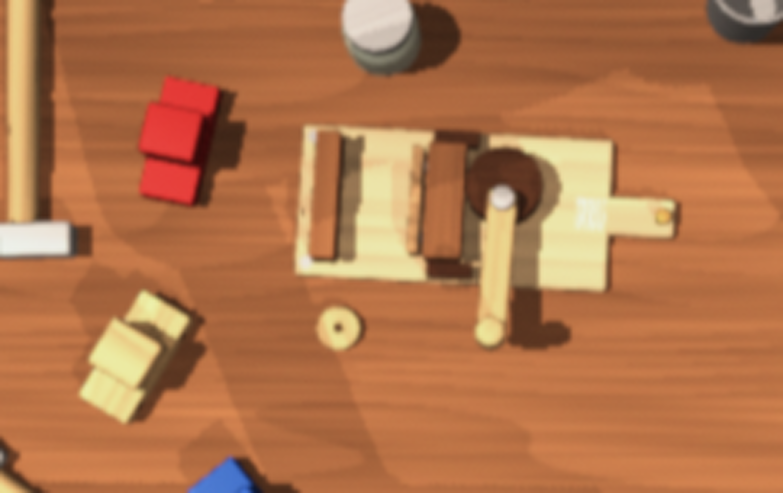

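```bash
cat >> h.py <<'E'
def ray(d,u,v,z):
    K=d['mtx'];R=d['R'];c=-R.T@d['t'];r=R.T@np.linalg.inv(K)@np.array([u,v,1.]); return c+r*(z-c[2])/r[2]
E
python3 - <<'E'
from h import *
for n,(a,b,e,f) in dict(top=(368,386,195,215),side=(285,305,208,228)).items():
    d=np.load(f'pics/{n}1.npz');im=d['img'];hsv=cv2.cvtColor(im,cv2.COLOR_RGB2HSV)
    c=hsv[e:f,a:b]; m=(c[...,1]>130)&(c[...,2]>110)&(c[...,0]>15)
    v,u=np.nonzero(m); print(n,len(u),u.mean()+a,v.mean()+e,ray(d,u.mean()+a,v.mean()+e,24).round(1))
    cv2.imwrite(f'pics/stud_{n}.png',cv2.resize(np.hstack([im[e:f,a:b,::-1],np.repeat(m[...,None]*255,3,2).astype(np.uint8)]),None,fx=14,fy=14,interpolation=0))
d=np.load('pics/top1.npz');W=world(d)
# fence/jaw edge line fits by per-row extents
for nm,(u0,u1,v0,v1) in dict(fence=(252,275,172,224),jaw=(292,314,178,215)).items():
    p=W[v0:v1,u0:u1].reshape(-1,3);p=p[(p[:,2]>36)&(p[:,2]<52)]
    l=cv2.fitLine(p[:,:2].astype(np.float32),cv2.DIST_HUBER,0,.01,.01).ravel(); print(nm,l,np.degrees(np.arctan(l[1]/l[0])))
    r=cv2.minAreaRect(p[:,:2].astype(np.float32));print(r)
d=np.load('pics/side1.npz');W=world(d)
def box(u0,u1,v0,v1,z0,z1,name):
    p=W[v0:v1,u0:u1].reshape(-1,3); m=(p[:,2]>z0)&(p[:,2]<z1); p=p[m]
    r=cv2.minAreaRect(p[:,:2].astype(np.float32)); print(name,len(p),'rect',np.round(r[0],1),np.round(r[1],1),round(r[2],1))
box(280,340,350,400,48,70,'cab');box(235,295,285,310,38,52,'fence');box(315,340,228,262,104,125,'handle')
E
```

```text
top 22 378.3636363636364 204.0 [570.6 -99.   24. ]
side 25 296.24 214.4 [572.3 -97.5  24. ]
fence [ 9.9890369e-01 -4.6813127e-02  5.8111163e+02  1.6211572e+02] -2.683175
((581.5945434570312, 162.65963745117188), (20.593751907348633, 100.44999694824219), 87.82455444335938)
jaw [ 9.9733305e-01 -7.2984651e-02  5.8266675e+02  7.3015930e+01] -4.185434
((583.3220825195312, 71.5385513305664), (80.5041275024414, 47.34410095214844), 0.8873056173324585)
cab 520 rect [458.7 311.4] [44.7 40.1] 58.6
fence 446 rect [584.  163.1] [22.3 99.3] 87.3
handle 80 rect [472.9  36.1] [22.2 19.4] 83.1
```

View pics/stud_top.png

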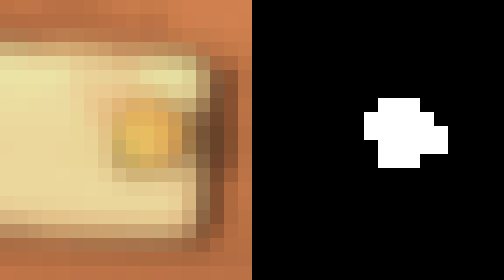

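```bash
cat >> h.py <<'E'
from scipy.spatial.transform import Rotation as Ro
def go(pos,th):
    o=bot.get_obs(); R=o['tcp_rot']; p=np.array(pos,float)
    c,s=np.cos(np.radians(th)),np.sin(np.radians(th))
    T=np.array([[0,-s,c],[0,c,s],[-1,0,0]])
    rv=np.degrees(Ro.from_matrix(R.T@T).as_rotvec()); d=p-o['tcp_pos']
    print('t',round(o['clock'],2),'pos',o['tcp_pos'].round(1),'w',round(o['grip_width'],1),'F',o['ft_force'].round(1),'q',o['q'].round(2))
    print('rot',rv.round(2),'travel units (now)',(R.T@d/40).round(3),' after rot',(T.T@d/40).round(3))
E
python3 -c "
from h import *
go([457.5,311,300],-30)"
```

```text
t 0.1 pos [ 144.  -504.8  404. ] w 85.3 F [ 0.9 -0.7  0.2] q [-1.29  0.13 -0.04  1.41 -0.    1.57]
rot [-4.408e+01 -7.000e-02 -3.000e-02] travel units (now) [  2.624  13.131 -17.459]  after rot [ 2.601 21.581 -3.409]
```

>>> drive_tool(series=[{"rotation": [-10.6,0,0],"travel": [0.6,0,0],"jaw": 0},{"rotation": [-10.6,0,0],"travel": [0.6,0,0],"jaw": 0},{"rotation": [-10.6,0,0],"travel": [0.6,0,0],"jaw": 0},{"rotation": [-10.6,0,0],"travel": [0.6,0,0],"jaw": 0}])

```text
clock: 0.6
tcp_pos: [144.0, -504.9, 305.8]
tcp_rot: [[-0.0, 0.514, 0.858], [0.0, 0.858, -0.514], [-1.0, 0.0, -0.0]]
ft_force: [0.5, -0.9, 0.5]
grip_width: 85.9
```

```bash
python3 -c "
from h import *
go([457.5,311,300],-30)"
```

```text
t 0.6 pos [ 144.  -504.9  305.8] w 85.9 F [ 0.5 -0.9  0.5] q [-1.29  0.14 -0.24  1.19 -0.    0.82]
rot [-0.9 -0.  -0. ] travel units (now) [ 0.146 21.527 -3.749]  after rot [ 0.145 21.583 -3.41 ]
```

>>> drive_tool(series=[{"rotation": [-0.9,0,0],"travel": [0,1,-0.16],"jaw": 0},{"rotation": [0,0,0],"travel": [0,1,-0.16],"jaw": 0},{"rotation": [0,0,0],"travel": [0,1,-0.16],"jaw": 0},{"rotation": [0,0,0],"travel": [0,1,-0.16],"jaw": 0},{"rotation": [0,0,0],"travel": [0,1,-0.16],"jaw": 0},{"rotation": [0,0,0],"travel": [0,1,-0.16],"jaw": 0},{"rotation": [0,0,0],"travel": [0,1,-0.16],"jaw": 0},{"rotation": [0,0,0],"travel": [0,1,-0.16],"jaw": 0}])

```text
clock: 1.6
tcp_pos: [260.9, -193.9, 301.4]
tcp_rot: [[-0.003, 0.504, 0.864], [0.009, 0.864, -0.503], [-1.0, 0.006, -0.007]]
ft_force: [0.9, -0.6, 0.7]
grip_width: 85.1
```

>>> drive_tool(series=[{"rotation": [0,0,0],"travel": [0,1,-0.16],"jaw": 0},{"rotation": [0,0,0],"travel": [0,1,-0.16],"jaw": 0},{"rotation": [0,0,0],"travel": [0,1,-0.16],"jaw": 0},{"rotation": [0,0,0],"travel": [0,1,-0.16],"jaw": 0},{"rotation": [0,0,0],"travel": [0,1,-0.16],"jaw": 0},{"rotation": [0,0,0],"travel": [0,1,-0.16],"jaw": 0},{"rotation": [0,0,0],"travel": [0,1,-0.16],"jaw": 0},{"rotation": [0,0,0],"travel": [0,1,-0.16],"jaw": 0}])

```text
clock: 2.6
tcp_pos: [378.3, 119.5, 302.8]
tcp_rot: [[-0.003, 0.503, 0.864], [0.008, 0.864, -0.503], [-1.0, 0.006, -0.006]]
ft_force: [0.3, -0.5, 0.1]
grip_width: 85.7
```

```bash
python3 -c "
from h import *
go([457.5,311,300],-30)"
```

```text
t 2.6 pos [378.3 119.5 302.8] w 85.7 F [ 0.3 -0.5  0.1] q [ 0.3  -0.1  -0.49  1.18  0.01  2.4 ]
rot [-0.21 -0.37 -0.34] travel units (now) [ 0.103  5.134 -0.698]  after rot [ 0.069  5.137 -0.68 ]
```

>>> drive_tool(series=[{"rotation": [0,0,0],"travel": [0,1,-0.14],"jaw": 0},{"rotation": [0,0,0],"travel": [0,1,-0.14],"jaw": 0},{"rotation": [0,0,0],"travel": [0,1,-0.14],"jaw": 0},{"rotation": [0,0,0],"travel": [0,1,-0.14],"jaw": 0},{"rotation": [0,0,0],"travel": [0,1,-0.14],"jaw": 0},{"rotation": [-0.2,-0.4,-0.3],"travel": [0,0.14,0],"jaw": 0},{"rotation": [0,0,0],"travel": [0,0,0],"jaw": 0}])

```text
clock: 3.48
tcp_pos: [458.5, 320.1, 300.5]
tcp_rot: [[-0.003, 0.496, 0.868], [-0.004, 0.868, -0.496], [-1.0, -0.005, -0.001]]
ft_force: [-0.8, 0.0, 0.7]
grip_width: 85.5
```

```bash
python3 - <<'E'
from h import *
go([457.5,311,200],-30)
o=bot.get_obs();c=snap('wrist','w1.png');print(c['mtx'],c['hand_eye'])
go([457.5,311,200],-30)
E
```

```text
t 3.48 pos [458.5 320.1 300.5] w 85.5 F [-0.8  0.   0.7] q [ 0.61  0.21 -0.17  1.2  -0.    2.7 ]
rot [ 0.25 -0.07  0.28] travel units (now) [ 2.514 -0.198  0.094]  after rot [ 2.513 -0.21   0.092]
[[371.64829954   0.         316.81682079]
 [  0.         371.64829954 242.04315518]
 [  0.           0.           1.        ]] [[ 9.97622621e-04 -2.87746094e-01  9.57706213e-01  3.09768019e+01]
 [-3.96809184e-04 -9.57706728e-01 -2.87745835e-01  7.14884895e+01]
 [ 9.99999424e-01 -9.29648665e-05 -1.06961019e-03  2.96364213e-01]
 [ 0.00000000e+00  0.00000000e+00  0.00000000e+00  1.00000000e+00]]
t 3.52 pos [458.4 319.8 300.6] w 85.5 F [-0.3 -0.9  0. ] q [ 0.61  0.21 -0.17  1.2  -0.    2.7 ]
rot [ 0.23 -0.07  0.26] travel units (now) [ 2.515 -0.19   0.093]  after rot [ 2.514 -0.201  0.091]
```

View pics/w1.png

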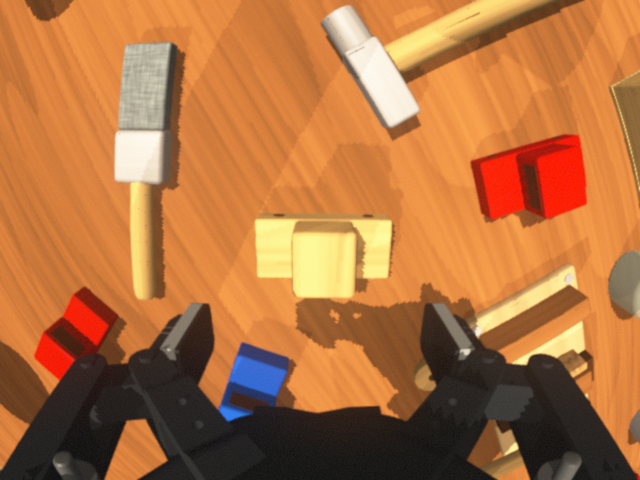

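The wrist view shows the car at about (324,250), square to the jaws. I'll measure it from the wrist depth map as well.

```bash
cat >> h.py <<'E'
def wworld(d,o):
    K=d['mtx'];z=d['z_map'];v,u=np.mgrid[:480,:640]
    a=(u-K[0,2])/K[0,0];b=(v-K[1,2])/K[1,1];r=np.hypot(a,b)+1e-9;k=np.tan(r)/r
    P=np.stack([a*k*z,b*k*z,z],-1);H=d['hand_eye'];T=P@H[:3,:3].T+H[:3,3]
    W=T@o['tcp_rot'].T+o['tcp_pos']; W[z==0]=np.nan; return W
def rect(W,u0,u1,v0,v1,z0,z1,name):
    p=W[v0:v1,u0:u1].reshape(-1,3); m=(p[:,2]>z0)&(p[:,2]<z1); p=p[m]
    r=cv2.minAreaRect(p[:,:2].astype(np.float32)); print(name,len(p),'z',np.median(p[:,2]).round(1),'rect',np.round(r[0],1),np.round(r[1],1),round(r[2],1))
E
python3 - <<'E'
from h import *
o=bot.get_obs();d=np.load('pics/w1.npz');W=wworld(d,o)
rect(W,280,370,200,310,50,62,'cab');rect(W,240,410,200,310,16,28,'chassis');rect(W,240,410,200,310,16,62,'all');rect(W,260,410,300,340,-10,8,'bench')
E
```

```text
cab 4322 z 55.7 rect [457.6 309.6] [44.2 40.3] 59.0
chassis 4559 z 21.8 rect [457.4 309.4] [44.8 96.6] 59.7
all 9354 z 34.2 rect [457.4 309.4] [44.8 96.6] 59.7
bench 5982 z -0.1 rect [432.8 243.7] [ 40.  128.7] 59.5
```

```bash
python3 -c "
from h import *
go([457.5,309.7,199],-30.4)"
```

```text
t 3.52 pos [458.4 319.8 300.6] w 85.5 F [-0.3 -0.9  0. ] q [ 0.61  0.21 -0.17  1.2  -0.    2.7 ]
rot [ 0.63 -0.07  0.26] travel units (now) [ 2.54  -0.218  0.109]  after rot [ 2.539 -0.229  0.109]
```

>>> drive_tool(series=[{"rotation": [0.6,0,0.25],"travel": [0,-0.23,0.11],"jaw": 0},{"rotation": [0,0,0],"travel": [0.5,0,0],"jaw": 0},{"rotation": [0,0,0],"travel": [0.5,0,0],"jaw": 0},{"rotation": [0,0,0],"travel": [0,0,0],"jaw": 0}])

```text
clock: 4.03
tcp_pos: [456.3, 303.8, 261.2]
tcp_rot: [[0.0, 0.511, 0.86], [0.001, 0.86, -0.511], [-1.0, 0.001, -0.0]]
ft_force: [-0.2, -0.3, 0.2]
grip_width: 85.6
```

```bash
python3 -c "
from h import *
go([457.5,309.7,199],-30.4)"
```

```text
t 4.03 pos [456.3 303.8 261.2] w 85.6 F [-0.2 -0.3  0.2] q [ 0.59  0.21 -0.26  1.1   0.    2.69]
rot [-0.32 -0.02 -0.04] travel units (now) [ 1.556  0.142 -0.049]  after rot [ 1.556  0.143 -0.049]
```

>>> drive_tool(series=[{"rotation": [-0.3,0,0],"travel": [0.4,0.14,-0.05],"jaw": 0},{"rotation": [0,0,0],"travel": [0.4,0,0],"jaw": 0},{"rotation": [0,0,0],"travel": [0.4,0,0],"jaw": 0},{"rotation": [0,0,0],"travel": [0,0,0],"jaw": 0}])

```text
clock: 4.53
tcp_pos: [457.6, 309.0, 211.5]
tcp_rot: [[0.001, 0.507, 0.862], [0.002, 0.862, -0.507], [-1.0, 0.002, 0.0]]
ft_force: [0.9, 0.6, -0.4]
grip_width: 85.2
```

```bash
python3 -c "
from h import *
go([457.5,309.7,199],-30.4)"
```

```text
t 4.53 pos [457.6 309.  211.5] w 85.2 F [ 0.9  0.6 -0.4] q [ 0.59  0.25 -0.33  1.    0.    2.7 ]
rot [-0.08  0.03 -0.12] travel units (now) [ 0.312  0.014 -0.011]  after rot [ 0.312  0.015 -0.011]
```

>>> drive_tool(series=[{"rotation": [0,0,-0.1],"travel": [0.28,0,0],"jaw": 0},{"rotation": [0,0,0],"travel": [0,0,0],"jaw": 0.3},{"rotation": [0,0,0],"travel": [0,0,0],"jaw": 0.6},{"rotation": [0,0,0],"travel": [0,0,0],"jaw": 0.8},{"rotation": [0,0,0],"travel": [0,0,0],"jaw": 0.8},{"rotation": [0,0,0],"travel": [0,0,0],"jaw": 0.8}])

```text
clock: 5.28
tcp_pos: [458.0, 309.5, 200.6]
tcp_rot: [[0.002, 0.507, 0.862], [0.001, 0.862, -0.507], [-1.0, 0.002, 0.001]]
ft_force: [-0.4, 0.3, -2.0]
grip_width: 39.2
```

```bash
python3 - <<'E'
from h import *
go([457.5,309.7,199],-30.4)
c=snap('wrist','w2.png')
E
```

```text
t 5.28 pos [458.  309.5 200.6] w 39.2 F [-0.4  0.3 -2. ] q [ 0.59  0.25 -0.34  0.97 -0.    2.7 ]
rot [-0.06  0.07 -0.1 ] travel units (now) [ 0.041 -0.001 -0.014]  after rot [ 0.041 -0.001 -0.014]
```

View pics/w2.png

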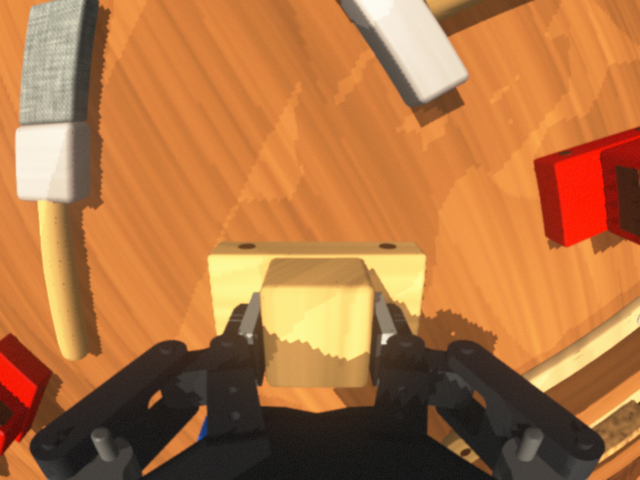

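Grip confirmed: the jaws read 39 mm on the 40 mm cab. I'll lift and turn square to the clamp.

>>> drive_tool(series=[{"rotation": [0,0,0],"travel": [-0.4,0,0],"jaw": 0.8},{"rotation": [0,0,0],"travel": [-0.7,0,0],"jaw": 0.8},{"rotation": [-7,0,0],"travel": [-0.6,0,0],"jaw": 0.8},{"rotation": [-7,0,0],"travel": [-0.4,0,0],"jaw": 0.8},{"rotation": [-7,0,0],"travel": [0,0,0],"jaw": 0.8},{"rotation": [-6,0,0],"travel": [0,0,0],"jaw": 0.8},{"rotation": [0,0,0],"travel": [0,0,0],"jaw": 0.8}])

```text
clock: 6.2
tcp_pos: [457.9, 309.3, 294.3]
tcp_rot: [[0.006, 0.046, 0.999], [0.003, 0.999, -0.046], [-1.0, 0.004, 0.005]]
ft_force: [-0.1, -0.5, -2.6]
grip_width: 38.9
```

```bash
python3 - <<'E'
from h import *
go([580.7,125.3,290],-2.6)
E
```

```text
t 6.2 pos [457.9 309.3 294.3] w 38.9 F [-0.1 -0.5 -2.6] q [ 0.59  0.2  -0.2   1.17 -0.    2.21]
rot [-0.06  0.31 -0.21] travel units (now) [ 0.11  -4.454  3.281]  after rot [ 0.109 -4.457  3.276]
```

>>> drive_tool(series=[{"rotation": [0,0,0],"travel": [0,-0.5,0.37],"jaw": 0.8},{"rotation": [0,0,0],"travel": [0,-0.8,0.59],"jaw": 0.8},{"rotation": [0,0,0],"travel": [0,-0.8,0.59],"jaw": 0.8},{"rotation": [0,0,0],"travel": [0,-0.8,0.59],"jaw": 0.8},{"rotation": [0,0,0],"travel": [0,-0.7,0.5],"jaw": 0.8},{"rotation": [0,0,0],"travel": [0,-0.3,0.25],"jaw": 0.8},{"rotation": [0,0,0],"travel": [0,0,0],"jaw": 0.8},{"rotation": [0,0,0],"travel": [0,0,0],"jaw": 0.8}])

```text
clock: 7.2
tcp_pos: [567.8, 144.4, 298.0]
tcp_rot: [[0.007, 0.058, 0.998], [0.006, 0.998, -0.058], [-1.0, 0.006, 0.007]]
ft_force: [-0.8, -0.8, -1.7]
grip_width: 39.0
```

```bash
python3 - <<'E'
from h import *
go([580.7,125.3,290],-2.6)
o=bot.get_obs();d=snap('wrist','w3.png');W=wworld(d,o)
p=W.reshape(-1,3);
E
```

```text
t 7.2 pos [567.8 144.4 298. ] w 39.0 F [-0.8 -0.8 -1.7] q [ 0.25  0.26 -0.12  1.19  0.    1.88]
rot [-0.74  0.4  -0.34] travel units (now) [ 0.199 -0.459  0.349]  after rot [ 0.2   -0.462  0.344]
```

View pics/w3.png

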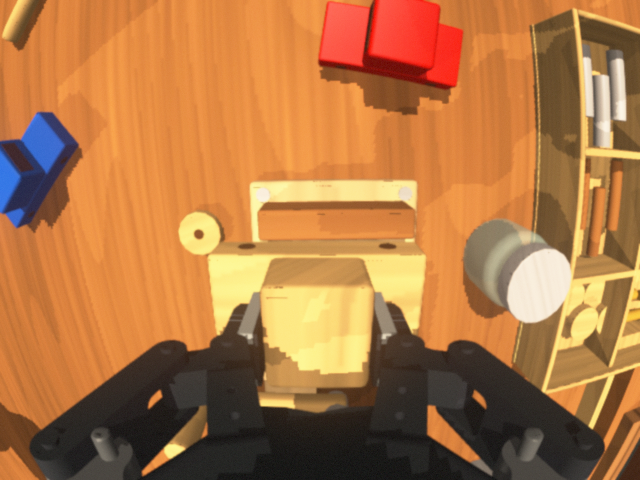

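The car is held level over the clamp. The fence shows at about (337,220), parallel to the car. I'll re-measure the fence from this view.

```bash
python3 - <<'E'
from h import *
o=bot.get_obs();d=np.load('pics/w3.npz');W=wworld(d,o)
rect(W,245,425,190,240,38,49,'fence')
rect(W,205,430,235,420,85,130,'car')
rect(W,205,430,235,420,112,130,'chassis')
rect(W,205,430,235,420,140,165,'cab')
o=bot.get_obs(); print(o['tcp_pos'])
E
```

```text
fence 4996 z 43.7 rect [582.4 161.2] [ 20.6 100.3] 87.3
car 9635 z 119.2 rect [568.5 147.6] [41.4 96.7] 86.8
chassis 7962 z 119.5 rect [568.5 147.5] [41.2 96.7] 86.8
cab 15323 z 153.5 rect [568.2 145.7] [44.7 66.9] 86.8
[567.74017656 144.53576882 297.98149266]
```

```bash
python3 - <<'E'
from h import *
go([580.2,123.7,260],-2.7)
E
```

```text
t 7.25 pos [567.7 144.5 298. ] w 38.9 F [-0.7 -0.9 -1.7] q [ 0.25  0.26 -0.12  1.19  0.    1.88]
rot [-0.62  0.4  -0.34] travel units (now) [ 0.949 -0.508  0.334]  after rot [ 0.95  -0.506  0.336]
```

>>> drive_tool(series=[{"rotation": [-0.7,0.35,-0.3],"travel": [0.2,-0.35,0.25],"jaw": 0.8},{"rotation": [0,0,0],"travel": [0.3,-0.1,0.05],"jaw": 0.8},{"rotation": [0,0,0],"travel": [0.3,0,0],"jaw": 0.8},{"rotation": [0,0,0],"travel": [0,0,0],"jaw": 0.8},{"rotation": [0,0,0],"travel": [0,0,0],"jaw": 0.8}])

```text
clock: 7.88
tcp_pos: [576.9, 129.4, 264.4]
tcp_rot: [[-0.0, 0.041, 0.999], [0.002, 0.999, -0.041], [-1.0, 0.002, -0.0]]
ft_force: [-0.4, -0.3, -1.9]
grip_width: 38.6
```

```bash
python3 - <<'E'
from h import *
go([580.2,123.7,240],-2.7)
E
```

```text
t 7.88 pos [576.9 129.4 264.4] w 38.6 F [-0.4 -0.3 -1.9] q [ 0.22  0.28 -0.15  1.13  0.    1.83]
rot [ 0.35 -0.02 -0.11] travel units (now) [ 0.609 -0.141  0.09 ]  after rot [ 0.609 -0.14   0.09 ]
```

>>> drive_tool(series=[{"rotation": [0.3,0,0],"travel": [0,-0.15,0.1],"jaw": 0.8},{"rotation": [0,0,0],"travel": [0,0,0],"jaw": 0.8},{"rotation": [0,0,0],"travel": [0,0,0],"jaw": 0.8}])

```text
clock: 8.25
tcp_pos: [581.1, 123.1, 265.3]
tcp_rot: [[0.001, 0.047, 0.999], [0.002, 0.999, -0.047], [-1.0, 0.002, 0.001]]
ft_force: [-0.4, -0.6, -2.4]
grip_width: 38.9
```

```bash
python3 - <<'E'
from h import *
go([580.2,123.7,240],-2.7)
E
```

```text
t 8.25 pos [581.1 123.1 265.3] w 38.9 F [-0.4 -0.6 -2.4] q [ 0.21  0.29 -0.15  1.14  0.    1.83]
rot [ 0.03  0.07 -0.13] travel units (now) [ 0.633  0.012 -0.023]  after rot [ 0.633  0.014 -0.022]
```

Aligned. I'll descend 45 mm, to about 7 mm above the bed.

>>> drive_tool(series=[{"rotation": [0,0,-0.1],"travel": [0.3,0.01,-0.02],"jaw": 0.8},{"rotation": [0,0,0],"travel": [0.4,0,0],"jaw": 0.8},{"rotation": [0,0,0],"travel": [0.3,0,0],"jaw": 0.8},{"rotation": [0,0,0],"travel": [0.1,0,0],"jaw": 0.8},{"rotation": [0,0,0],"travel": [0,0,0],"jaw": 0.8}])

```text
clock: 8.88
tcp_pos: [579.7, 123.5, 216.9]
tcp_rot: [[-0.001, 0.047, 0.999], [0.0, 0.999, -0.047], [-1.0, -0.0, -0.001]]
ft_force: [0.5, -0.7, -1.9]
grip_width: 39.1
```

```bash
python3 - <<'E'
from h import *
go([580.2,123.7,213.5],-2.7)
o=bot.get_obs();d=snap('wrist','w4.png');W=wworld(d,o)
E
```

```text
t 8.88 pos [579.7 123.5 216.9] w 39.1 F [ 0.5 -0.7 -1.9] q [ 0.21  0.31 -0.22  1.04  0.    1.83]
rot [ 0.03 -0.05  0.  ] travel units (now) [0.086 0.005 0.012]  after rot [0.086 0.005 0.012]
```

View pics/w4.png

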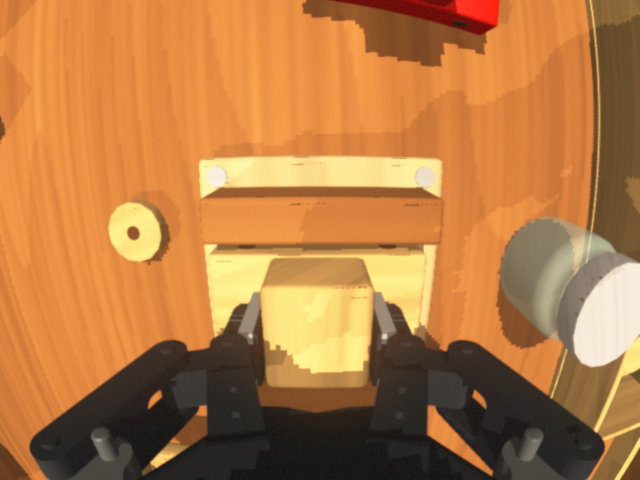

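The car sits between fence and jaw, centred lengthways: its chassis spans 208–425 against the fence's 202–440. I'll lower it the last 4 mm and release.

>>> drive_tool(series=[{"rotation": [0,0,0],"travel": [0.06,0,0],"jaw": 0.8},{"rotation": [0,0,0],"travel": [0.03,0,0],"jaw": 0.8},{"rotation": [0,0,0],"travel": [0,0,0],"jaw": 0.8}])

```text
clock: 9.3
tcp_pos: [580.3, 123.7, 214.4]
tcp_rot: [[0.001, 0.047, 0.999], [0.001, 0.999, -0.047], [-1.0, 0.001, 0.001]]
ft_force: [-0.3, -0.6, -2.1]
grip_width: 39.0
```

```bash
python3 - <<'E'
from h import *
go([580.2,123.7,213],-2.7)
E
```

```text
t 9.3 pos [580.3 123.7 214.4] w 39.0 F [-0.3 -0.6 -2.1] q [ 0.21  0.32 -0.22  1.03  0.    1.83]
rot [ 0.03  0.07 -0.03] travel units (now) [ 0.036  0.001 -0.002]  after rot [ 0.036  0.001 -0.002]
```

>>> drive_tool(series=[{"rotation": [0,0,0],"travel": [0.03,0,0],"jaw": 0.8},{"rotation": [0,0,0],"travel": [0,0,0],"jaw": 0.8},{"rotation": [0,0,0],"travel": [0,0,0],"jaw": 0.8}])

```text
clock: 9.68
tcp_pos: [580.4, 123.7, 213.6]
tcp_rot: [[0.002, 0.047, 0.999], [0.001, 0.999, -0.047], [-1.0, 0.001, 0.002]]
ft_force: [-0.0, -0.1, -2.0]
grip_width: 38.9
```

>>> drive_tool(series=[{"rotation": [0,0,0],"travel": [0,0,0],"jaw": 0.4},{"rotation": [0,0,0],"travel": [0,0,0],"jaw": 0.3},{"rotation": [0,0,0],"travel": [0,0,0],"jaw": 0.1},{"rotation": [0,0,0],"travel": [0,0,0],"jaw": 0},{"rotation": [0,0,0],"travel": [0,0,0],"jaw": 0}])

```text
clock: 10.3
tcp_pos: [580.8, 123.8, 214.6]
tcp_rot: [[0.004, 0.047, 0.999], [0.001, 0.999, -0.047], [-1.0, 0.001, 0.004]]
ft_force: [-0.3, 0.9, 0.0]
grip_width: 85.4
```

>>> drive_tool(series=[{"rotation": [0,0,0],"travel": [-0.4,0,0],"jaw": 0},{"rotation": [0,0,0],"travel": [-0.7,0,0],"jaw": 0},{"rotation": [0,0,0],"travel": [-0.8,0,0],"jaw": 0},{"rotation": [0,0,0],"travel": [-0.5,0,0],"jaw": 0},{"rotation": [0,0,0],"travel": [0,0,0],"jaw": 0},{"rotation": [0,0,0],"travel": [0,0,0],"jaw": 0}])

```text
clock: 11.05
tcp_pos: [580.3, 123.6, 317.7]
tcp_rot: [[0.006, 0.047, 0.999], [0.002, 0.999, -0.047], [-1.0, 0.002, 0.006]]
ft_force: [-0.5, 1.4, 0.7]
grip_width: 85.2
```

```bash
python3 - <<'E'
from h import *
go([472,34,300],-2.7)
o=bot.get_obs();d=snap('wrist','w5.png');W=wworld(d,o)
rect(W,150,480,100,420,38,49,'fence/jaw');rect(W,150,480,200,420,60,76,'cab')
E
```

```text
t 11.05 pos [580.3 123.6 317.7] w 85.2 F [-0.5  1.4  0.7] q [ 0.21  0.26 -0.06  1.24  0.    1.83]
rot [ 0.03  0.37 -0.11] travel units (now) [ 0.42  -2.365 -2.602]  after rot [ 0.441 -2.365 -2.598]
fence/jaw 13997 z 44.0 rect [611.5  81.1] [177.8 174.5] 84.3
cab 5752 z 67.5 rect [580.6  88.5] [229.2 113.6] 37.6
```

View pics/w5.png

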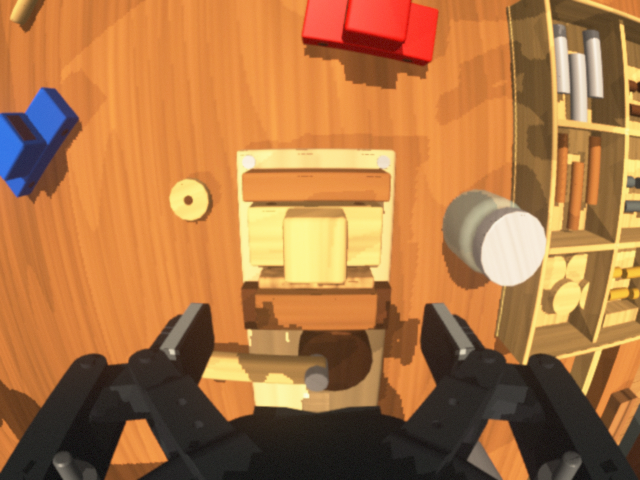

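The car stands free and level between fence and pad, with the cab at (315,245). Next I'll measure the handle and plan the lever arc.

```bash
python3 - <<'E'
from h import *
o=bot.get_obs();d=np.load('pics/w5.npz');W=wworld(d,o)
rect(W,275,355,200,290,61,76,'cab');rect(W,240,400,165,205,38,49,'fence');rect(W,235,395,285,330,38,49,'jaw')
rect(W,200,330,350,400,52,66,'arm');rect(W,300,335,355,395,70,100,'pivot')
t=snap('top','top2.png');T=world(t)
rect(T,305,340,220,262,100,125,'handle top')
s=snap('side','side2.png');S=world(s);rect(S,310,345,225,262,100,125,'handle side')
E
```

```text
cab 4288 z 67.6 rect [579.9 124.4] [43.7 40.7] 86.3
fence 4483 z 43.7 rect [582.2 160.9] [ 20.5 100.4] 87.2
jaw 5123 z 44.6 rect [578.3  72.5] [36.8 90.3] 87.2
arm 2978 z 59.5 rect [536.2  27.5] [23.5 97.6] 85.5
pivot 111 z 70.3 rect [576.8  25.1] [14.7 15.2] 69.2
handle top 84 z 110.8 rect [471.2  33.9] [21.6 18.9] 0.5
handle side 91 z 112.1 rect [472.6  35.4] [20.8 20. ] 25.4
```

>>> drive_tool(series=[{"rotation": [0,0.3,0],"travel": [0,-0.5,-0.55],"jaw": 0},{"rotation": [0,0,0],"travel": [0,-0.6,-0.65],"jaw": 0},{"rotation": [0,0,0],"travel": [0,-0.6,-0.65],"jaw": 0},{"rotation": [0,0,0],"travel": [0,-0.4,-0.5],"jaw": 0},{"rotation": [0,0,0],"travel": [0,-0.1,-0.1],"jaw": 0},{"rotation": [0,0,0],"travel": [0,0,0],"jaw": 0},{"rotation": [0,0,0],"travel": [0,0,0],"jaw": 0}])

```text
clock: 12.08
tcp_pos: [475.4, 38.7, 311.4]
tcp_rot: [[-0.008, 0.046, 0.999], [0.001, 0.999, -0.046], [-1.0, 0.0, -0.008]]
ft_force: [0.1, 0.1, -0.3]
grip_width: 85.6
```

```bash
python3 - <<'E'
from h import *
go([471.9,34.3,290],-2.7)
E
```

```text
t 12.07 pos [475.4  38.7 311.4] w 85.6 F [ 0.1  0.1 -0.3] q [ 0.08  0.06 -0.32  1.2   0.    1.7 ]
rot [ 0.09 -0.46 -0.02] travel units (now) [ 0.535 -0.114 -0.078]  after rot [ 0.535 -0.114 -0.082]
```

>>> drive_tool(series=[{"rotation": [0,-0.4,0],"travel": [0,-0.11,-0.08],"jaw": 0},{"rotation": [0,0,0],"travel": [0,0,0],"jaw": 0},{"rotation": [0,0,0],"travel": [0,0,0],"jaw": 0}])

```text
clock: 12.45
tcp_pos: [472.9, 35.0, 311.0]
tcp_rot: [[-0.001, 0.044, 0.999], [0.001, 0.999, -0.044], [-1.0, 0.0, -0.001]]
ft_force: [-0.6, -0.4, -0.7]
grip_width: 85.1
```

```bash
python3 - <<'E'
from h import *
go([471.9,34.3,247],-2.7)
o=bot.get_obs();d=snap('wrist','w6.png');W=wworld(d,o)
rect(W,200,450,150,470,104,118,'handle')
E
```

```text
t 12.45 pos [472.9  35.  311. ] w 85.1 F [-0.6 -0.4 -0.7] q [ 0.07  0.05 -0.33  1.19  0.    1.69]
rot [ 0.16 -0.06 -0.03] travel units (now) [ 1.6   -0.019 -0.023]  after rot [ 1.6   -0.018 -0.025]
handle 1423 z 111.4 rect [471.4  32.7] [20.8 21.2] 70.4
```

View pics/w6.png

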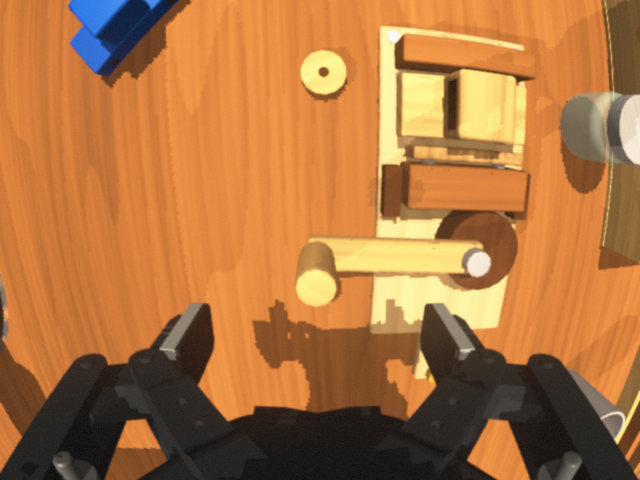

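The handle top is at (317,285), centred between the jaws. The three cameras put it at (471–473, 33–35) mm. I'll descend and grip.

>>> drive_tool(series=[{"rotation": [0,0,0],"travel": [0.4,-0.03,-0.02],"jaw": 0},{"rotation": [0,0,0],"travel": [0.5,0,0],"jaw": 0},{"rotation": [0,0,0],"travel": [0.5,0,0],"jaw": 0},{"rotation": [0,0,0],"travel": [0.15,0,0],"jaw": 0},{"rotation": [0,0,0],"travel": [0,0,0],"jaw": 0}])

```text
clock: 13.12
tcp_pos: [471.3, 33.7, 244.1]
tcp_rot: [[-0.003, 0.044, 0.999], [0.0, 0.999, -0.044], [-1.0, 0.0, -0.003]]
ft_force: [-0.6, 0.3, 1.4]
grip_width: 85.2
```

```bash
python3 - <<'E'
from h import *
go([471.6,33.4,247],-2.7)
E
```

```text
t 13.12 pos [471.3  33.7 244.1] w 85.2 F [-0.6  0.3  1.4] q [ 0.07  0.08 -0.45  1.05  0.    1.69]
rot [ 0.17 -0.16 -0.02] travel units (now) [-0.072 -0.007  0.009]  after rot [-0.072 -0.007  0.009]
```

>>> drive_tool(series=[{"rotation": [0,0,0],"travel": [-0.07,0,0],"jaw": 0.3},{"rotation": [0,0,0],"travel": [0,0,0],"jaw": 0.6},{"rotation": [0,0,0],"travel": [0,0,0],"jaw": 0.9},{"rotation": [0,0,0],"travel": [0,0,0],"jaw": 0.95},{"rotation": [0,0,0],"travel": [0,0,0],"jaw": 0.95},{"rotation": [0,0,0],"travel": [0,0,0],"jaw": 0.95}])

```text
clock: 13.88
tcp_pos: [472.0, 33.7, 249.1]
tcp_rot: [[0.001, 0.044, 0.999], [0.001, 0.999, -0.044], [-1.0, 0.001, 0.001]]
ft_force: [0.1, -0.1, 0.5]
grip_width: 20.7
```

```bash
cat >> h.py <<'E'
def arc(n,step):
    o=bot.get_obs();p=o['tcp_pos'][:2];g=np.array([576.3,25.0]);r=p-g
    a=np.degrees(np.arctan2(r[1],r[0]))%360;print('lever ang',a.round(1),'rad',np.hypot(*r).round(1))
    R=o['tcp_rot']
    for i in range(n):
        q=g+105*np.array([np.cos(np.radians(a+step*(i+1))),np.sin(np.radians(a+step*(i+1)))])
        d=np.array([*(q-p),0]);print((R.T@d/40).round(2));p=q
E
python3 - <<'E'
from h import *
go([471.6,33.4,247],-2.7)
arc(8,5)
E
```

```text
t 13.88 pos [472.   33.7 249.1] w 20.7 F [ 0.1 -0.1  0.5] q [ 0.07  0.08 -0.44  1.05  0.    1.69]
rot [ 0.16  0.03 -0.04] travel units (now) [ 0.052 -0.008 -0.01 ]  after rot [ 0.052 -0.008 -0.01 ]
lever ang 175.2 rad 104.6
[-0.   -0.23 -0.01]
[-0.   -0.23  0.02]
[-0.   -0.23  0.04]
[-0.   -0.22  0.06]
[-0.   -0.21  0.08]
[-0.   -0.21  0.1 ]
[-0.   -0.2   0.12]
[-0.   -0.19  0.13]
```

Gripped, with the jaws reading 20.7 mm on the 22 mm handle. I'll start the swing.

>>> drive_tool(series=[{"rotation": [0,0,0],"travel": [0,-0.23,0],"jaw": 0.95},{"rotation": [0,0,0],"travel": [0,-0.23,0.02],"jaw": 0.95},{"rotation": [0,0,0],"travel": [0,-0.23,0.04],"jaw": 0.95},{"rotation": [0,0,0],"travel": [0,-0.22,0.06],"jaw": 0.95}])

```text
clock: 14.38
tcp_pos: [474.7, -2.8, 249.0]
tcp_rot: [[-0.001, 0.039, 0.999], [0.007, 0.999, -0.039], [-1.0, 0.007, -0.001]]
ft_force: [-2.8, 9.3, 2.5]
grip_width: 20.6
```

```bash
python3 - <<'E'
from h import *
go([471.6,33.4,247],-2.7)
arc(8,5)
E
```

```text
t 14.38 pos [474.7  -2.8 249. ] w 20.6 F [-2.8  9.3  2.5] q [-0.01  0.08 -0.44  1.05  0.01  1.6 ]
rot [ 0.47 -0.07 -0.39] travel units (now) [ 0.057  0.902 -0.113]  after rot [ 0.051  0.901 -0.12 ]
lever ang 195.3 rad 105.3
[-0.   -0.21  0.09]
[-0.   -0.21  0.1 ]
[-0.   -0.2   0.11]
[-0.   -0.19  0.13]
[-0.   -0.18  0.15]
[-0.   -0.16  0.16]
[-0.   -0.15  0.18]
[-0.   -0.13  0.19]
```

>>> drive_tool(series=[{"rotation": [0.2,0,-0.2],"travel": [0,-0.22,0.09],"jaw": 0.95},{"rotation": [0,0,0],"travel": [0,-0.21,0.1],"jaw": 0.95},{"rotation": [0,0,0],"travel": [0,-0.2,0.11],"jaw": 0.95},{"rotation": [0,0,0],"travel": [0,-0.19,0.13],"jaw": 0.95},{"rotation": [0,0,0],"travel": [0,-0.18,0.15],"jaw": 0.95}])

```text
clock: 15.0
tcp_pos: [494.4, -47.0, 248.9]
tcp_rot: [[-0.007, 0.042, 0.999], [0.004, 0.999, -0.042], [-1.0, 0.004, -0.007]]
ft_force: [-3.7, -1.3, 4.5]
grip_width: 20.3
```

```bash
python3 - <<'E'
from h import *
go([471.6,33.4,247],-2.7)
arc(8,5)
E
```

```text
t 15.0 pos [494.4 -47.  248.9] w 20.3 F [-3.7 -1.3  4.5] q [-0.1   0.12 -0.39  1.07  0.    1.52]
rot [ 0.3  -0.42 -0.22] travel units (now) [ 0.06   1.984 -0.654]  after rot [ 0.048  1.98  -0.665]
lever ang 221.3 rad 109.0
[-0.   -0.09  0.24]
[-0.   -0.14  0.18]
[-0.   -0.13  0.19]
[-0.   -0.11  0.2 ]
[-0.   -0.09  0.21]
[-0.   -0.07  0.22]
[-0.   -0.05  0.22]
[-0.   -0.03  0.23]
```

>>> drive_tool(series=[{"rotation": [0.2,-0.3,-0.2],"travel": [0,-0.1,0.22],"jaw": 0.95},{"rotation": [0,0,0],"travel": [0,-0.13,0.2],"jaw": 0.95},{"rotation": [0,0,0],"travel": [0,-0.12,0.21],"jaw": 0.95},{"rotation": [0,0,0],"travel": [0,-0.1,0.22],"jaw": 0.95}])

```text
clock: 15.5
tcp_pos: [522.2, -72.3, 248.9]
tcp_rot: [[-0.019, 0.048, 0.999], [-0.013, 0.999, -0.048], [-1.0, -0.014, -0.018]]
ft_force: [-6.7, -1.8, 5.6]
grip_width: 20.1
```

```bash
python3 - <<'E'
from h import *
go([471.6,33.4,247],-2.7)
arc(8,5)
E
```

```text
t 15.5 pos [522.2 -72.3 248.9] w 20.1 F [-6.7 -1.8  5.6] q [-0.13  0.18 -0.32  1.09 -0.02  1.49]
rot [-0.07 -1.04  0.77] travel units (now) [ 0.037  2.579 -1.39 ]  after rot [ 0.047  2.58  -1.388]
lever ang 240.9 rad 111.3
[-0.01  0.05  0.28]
[-0.   -0.07  0.22]
[-0.   -0.05  0.22]
[-0.   -0.04  0.23]
[-0.   -0.02  0.23]
[-0.    0.    0.23]
[-0.    0.02  0.23]
[-0.    0.04  0.22]
```

```bash
python3 - <<'E'
from h import *
o=bot.get_obs();d=snap('wrist','w7.png');W=wworld(d,o)
t=snap('top','top3.png')
cv2.imwrite('pics/top3c.png',cv2.resize(t['img'][150:270,230:420,::-1],None,fx=4,fy=4))
E
```

```text
(no output)
```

View pics/w7.png

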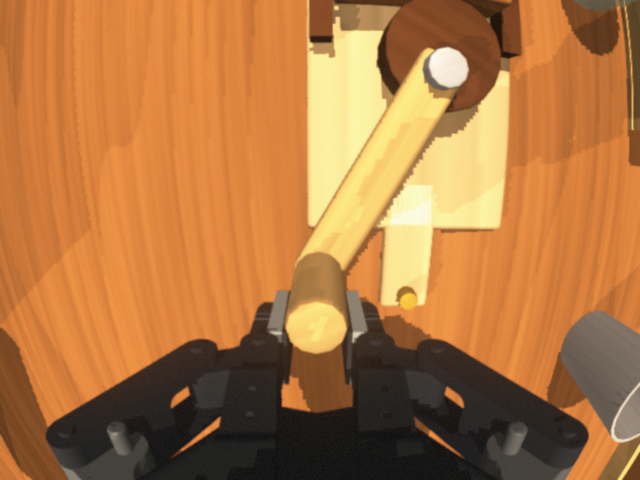

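View pics/top3c.png

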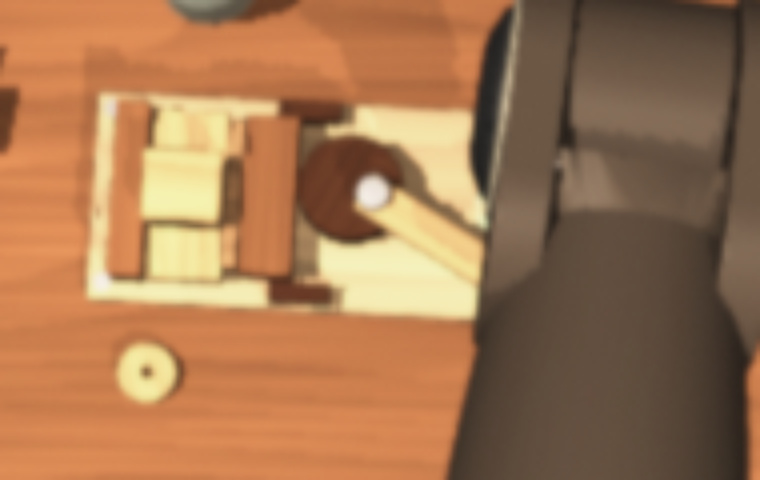

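The handle has slid about 8 mm towards the outer edge of the pads: its top is at (315,325) and my arc radius ran long. I'll correct inward while continuing.

>>> drive_tool(series=[{"rotation": [0,-0.6,0.5],"travel": [0,0.08,0.18],"jaw": 0.95},{"rotation": [0,-0.5,0.3],"travel": [0,0.06,0.2],"jaw": 0.95},{"rotation": [0,0,0],"travel": [0,0,0.2],"jaw": 0.95}])

```text
clock: 15.98
tcp_pos: [538.8, -79.5, 249.2]
tcp_rot: [[-0.019, 0.058, 0.998], [-0.037, 0.998, -0.059], [-0.999, -0.038, -0.017]]
ft_force: [-9.0, -17.2, 7.9]
grip_width: 18.8
```

```bash
cat >> h.py <<'E'
def gp():
    o=bot.get_obs();g=o['tcp_pos']+155*o['tcp_rot'][:,0];r=g[:2]-[576.3,25.0]
    print('grasp',g.round(1),'ang',(np.degrees(np.arctan2(r[1],r[0]))%360).round(1),'rad',np.hypot(*r).round(1))
E
python3 - <<'E'
from h import *
go([571.6,-79.9,248],-2.7);gp()
o=bot.get_obs();d=snap('wrist','w8.png');W=wworld(d,o)
rect(W,270,370,230,370,105,118,'handle')
E
```

```text
t 15.97 pos [538.8 -79.5 249.2] w 18.8 F [ -9.  -17.2   7.9] q [-0.14  0.21 -0.28  1.09 -0.04  1.49]
rot [-0.65 -0.98  2.19] travel units (now) [0.013 0.039 0.82 ]  after rot [0.029 0.029 0.82 ]
grasp [535.8 -85.3  94.3] ang 249.9 rad 117.5
handle 4309 z 111.5 rect [535.1 -80.3] [36.2 31.8] 61.8
```

View pics/w8.png

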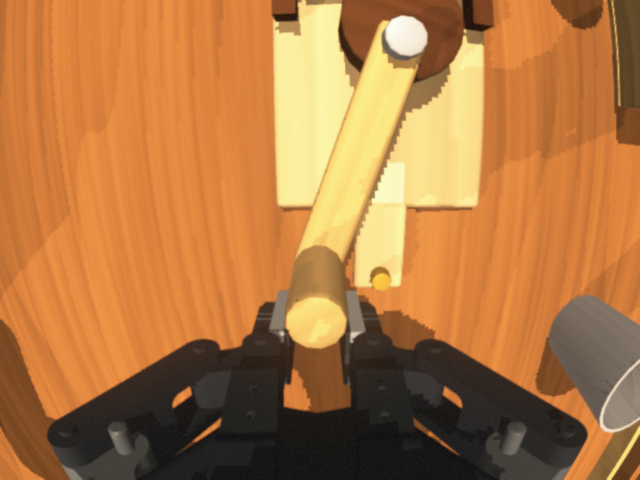

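```bash
cat >> h.py <<'E'
def wray(d,o,u,v,z):
    K=d['mtx'];a=(u-K[0,2])/K[0,0];b=(v-K[1,2])/K[1,1];r=np.hypot(a,b)
    P=np.array([a*np.sin(r)/r,b*np.sin(r)/r,np.cos(r)]);H=d['hand_eye'];R=o['tcp_rot']
    D=R@H[:3,:3]@P;C=R@H[:3,3]+o['tcp_pos'];w=C+D*(z-C[2])/D[2];return w,R.T@(w-o['tcp_pos'])
E
python3 - <<'E'
from h import *
o=bot.get_obs();d=np.load('pics/w8.npz')
print('handle',*wray(d,o,317,320,112))
print('pivot',*wray(d,o,405,38,80)); print('stud',*wray(d,o,380,280,24))
E
```

```text
handle [536.97893574 -71.96593545 112.        ] [136.67295308  13.67524195  -0.5565637 ]
pivot [573.48235137  19.19522677  80.        ] [164.29185361 108.04399292  31.04394301]
stud [ 569.71730991 -100.47994027   24.        ] [225.09386933  -9.24790764  35.29201223]
```

The handle is about 13 mm off the pad centre and being squeezed out. I'll ease the jaws to about 29 mm, so the fingers still cage the handle, while straightening the tool and moving inward. Then I'll re-grip.

>>> drive_tool(series=[{"rotation": [-0.3,-0.5,1.2],"travel": [0,0.15,0],"jaw": 0.66},{"rotation": [-0.3,-0.4,0.8],"travel": [0,0.12,0],"jaw": 0.66},{"rotation": [0,0,0],"travel": [0,0,0],"jaw": 0.66}])

```text
clock: 16.4
tcp_pos: [539.5, -72.2, 247.7]
tcp_rot: [[-0.004, 0.052, 0.999], [-0.009, 0.999, -0.052], [-1.0, -0.009, -0.004]]
ft_force: [-1.2, 1.1, 0.2]
grip_width: 29.3
```

```bash
python3 - <<'E'
from h import *
go([571.6,-79.9,248],-2.7);gp()
o=bot.get_obs();d=snap('wrist','w9.png')
E
```

```text
t 16.4 pos [539.5 -72.2 247.7] w 29.3 F [-1.2  1.1  0.2] q [-0.13  0.21 -0.29  1.08 -0.01  1.49]
rot [-0.31 -0.22  0.54] travel units (now) [-0.01  -0.15   0.813]  after rot [-0.008 -0.154  0.812]
grasp [538.8 -73.6  92.7] ang 249.2 rad 105.5
```

View pics/w9.png

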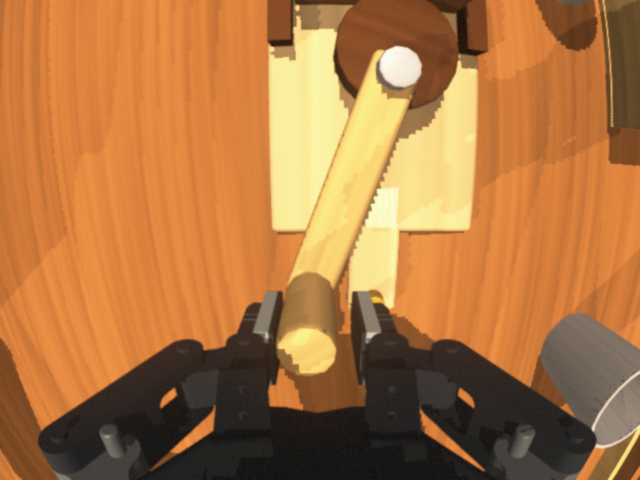

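```bash
python3 - <<'E'
from h import *
o=bot.get_obs();d=np.load('pics/w9.npz')
print('handle',*wray(d,o,307,351,112))
# reference: first straddle, w6 
E
```

```text
handle [535.14160724 -71.04921071 112.        ] [135.71208883   2.22854781  -3.90288864]
```

>>> drive_tool(series=[{"rotation": [-0.3,-0.2,0.5],"travel": [0,-0.05,0.22],"jaw": 0.66},{"rotation": [0,0,0],"travel": [0,-0.04,0.22],"jaw": 0.66},{"rotation": [0,0,0],"travel": [0,-0.02,0.22],"jaw": 0.66},{"rotation": [0,0,0],"travel": [0,0,0],"jaw": 0.66}])

```text
clock: 16.95
tcp_pos: [568.1, -78.6, 247.5]
tcp_rot: [[-0.0, 0.047, 0.999], [-0.002, 0.999, -0.047], [-1.0, -0.002, 0.0]]
ft_force: [-2.0, -1.4, 0.8]
grip_width: 29.0
```

```bash
python3 - <<'E'
from h import *
go([574,-79,248],-2.7);gp()
o=bot.get_obs();d=snap('wrist','w10.png')
E
```

```text
t 16.95 pos [568.1 -78.6 247.5] w 29.0 F [-2.  -1.4  0.8] q [-0.14  0.26 -0.22  1.09 -0.    1.48]
rot [0.02 0.01 0.14] travel units (now) [-0.012 -0.002  0.149]  after rot [-0.012 -0.002  0.149]
grasp [568.  -79.   92.5] ang 265.5 rad 104.3
```

View pics/w10.png

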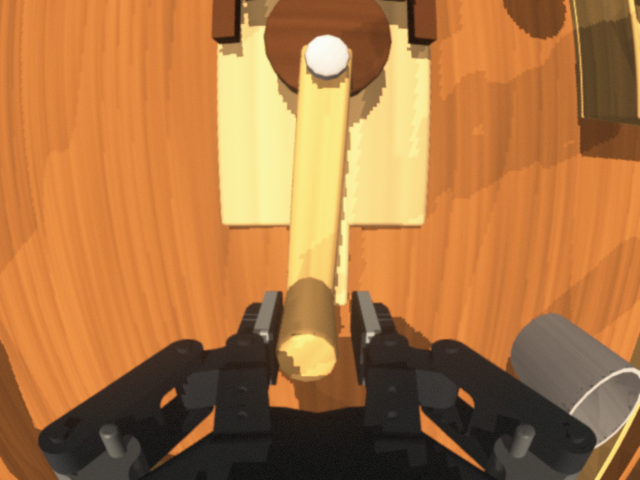

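The lever is nearly in line over the stud, with the pivot at (327,56) and the handle at (307,356). I'll nudge a little further and close the grip.

>>> drive_tool(series=[{"rotation": [0,0,0.1],"travel": [0,0,0.1],"jaw": 0.7},{"rotation": [0,0,0],"travel": [0,0,0],"jaw": 0.8},{"rotation": [0,0,0],"travel": [0,0,0],"jaw": 0.85},{"rotation": [0,0,0],"travel": [0,0,0],"jaw": 0.85},{"rotation": [0,0,0],"travel": [0,0,0],"jaw": 0.85}])

```text
clock: 17.62
tcp_pos: [572.0, -78.6, 247.7]
tcp_rot: [[0.001, 0.047, 0.999], [-0.001, 0.999, -0.047], [-1.0, -0.001, 0.001]]
ft_force: [-0.1, -2.3, -0.2]
grip_width: 20.9
```

```bash
python3 - <<'E'
from h import *
go([571.6,-79,248],-2.7);gp()
o=bot.get_obs();d=snap('wrist','w11.png');t=snap('top','top4.png')
cv2.imwrite('pics/top4c.png',cv2.resize(t['img'][150:270,230:420,::-1],None,fx=4,fy=4))
s=snap('side','side4.png')
cv2.imwrite('pics/side4c.png',cv2.resize(s['img'][190:340,200:400,::-1],None,fx=4,fy=4))
E
```

```text
t 17.62 pos [572.  -78.6 247.7] w 20.9 F [-0.1 -2.3 -0.2] q [-0.14  0.27 -0.21  1.09 -0.    1.48]
rot [0.03 0.04 0.04] travel units (now) [-0.006 -0.009 -0.009]  after rot [-0.006 -0.009 -0.009]
grasp [572.1 -78.7  92.7] ang 267.7 rad 103.8
```

View pics/w11.png

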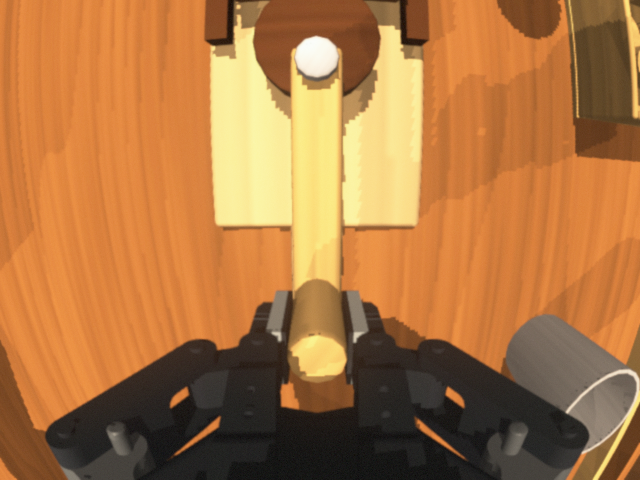

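View pics/top4c.png

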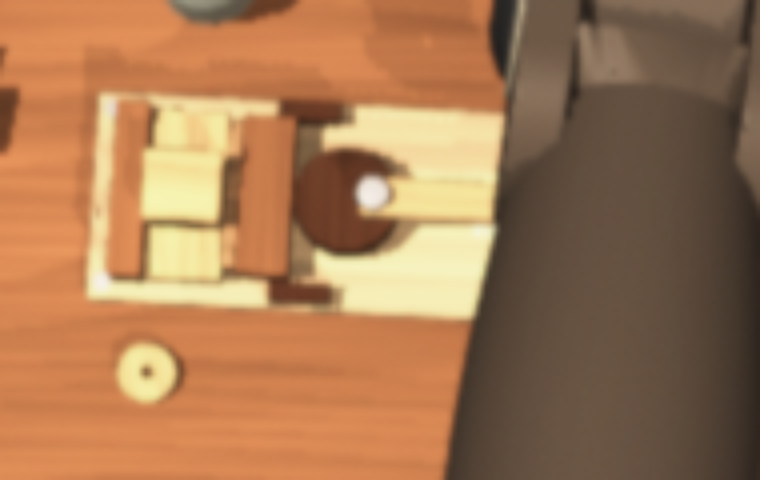

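View pics/side4c.png

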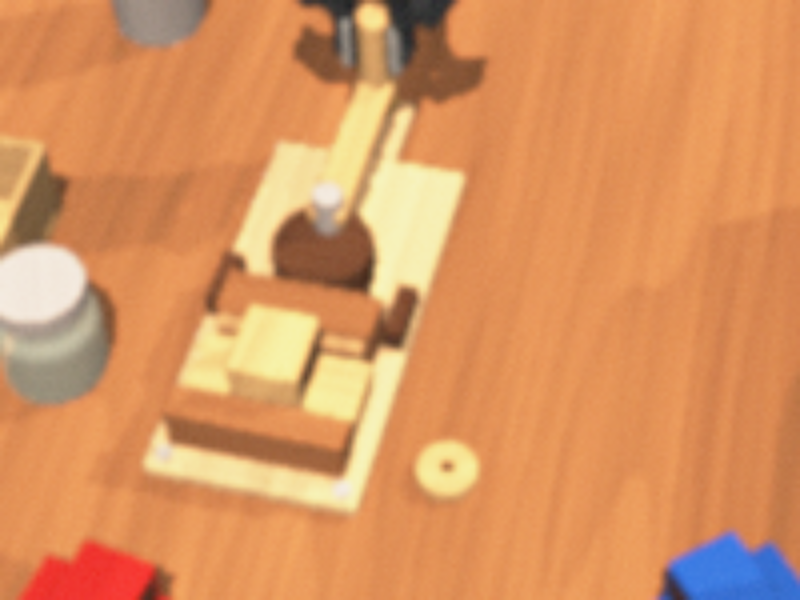

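The lever lies straight along the clamp axis, held in the fingers, and the car looks snug against the fence. I'll let a few idle rows pass to confirm it's stable and check the car–fence fit in numbers.

>>> drive_tool(series=[{"rotation": [0,0,0],"travel": [0,0,0],"jaw": 0.85},{"rotation": [0,0,0],"travel": [0,0,0],"jaw": 0.85},{"rotation": [0,0,0],"travel": [0,0,0],"jaw": 0.85},{"rotation": [0,0,0],"travel": [0,0,0],"jaw": 0.85}])

```text
clock: 18.27
tcp_pos: [572.0, -78.7, 247.8]
tcp_rot: [[0.001, 0.047, 0.999], [-0.001, 0.999, -0.047], [-1.0, -0.001, 0.001]]
ft_force: [-0.9, -1.5, 0.1]
grip_width: 20.9
```

```bash
python3 - <<'E'
from h import *
gp();print(bot.get_obs()['grip_width'],bot.get_obs()['ft_force'])
for n in ('top1','top4'):
    d=np.load(f'pics/{n}.npz');W=world(d)
    rect(W,250,276,165,230,37,50,n+' fence')
    hsv=cv2.cvtColor(d['img'],cv2.COLOR_RGB2HSV)
    if n=='top4': rect(W,262,290,180,210,60,76,'cab'); rect(W,262,290,172,225,25,40,'chassis')
    rect(W,286,303,180,215,39,50,n+' jaw')
o=bot.get_obs();d=snap('wrist','w12.png')
h,_=wray(d,o,318,358,112);p,_=wray(d,o,317,58,80);v=h-p;print('lever',h,p,np.degrees(np.arctan2(v[1],v[0]))%360,np.hypot(*v[:2]))
E
```

```text
grasp [572.1 -78.8  92.8] ang 267.7 rad 103.8
20.89465284717942 [-0.85693058 -1.52671476  0.12196764]
top1 fence 403 z 43.6 rect [581.6 162.6] [ 20.5 100.4] 87.8
top1 jaw 329 z 43.4 rect [582.1  84.2] [26.8 78.2] 87.8
top4 fence 398 z 43.5 rect [581.5 151.9] [ 41.6 100.9] 87.9
cab 364 z 67.2 rect [579.8 130.5] [44.1 41.1] 87.5
chassis 503 z 34.0 rect [581.7 132.2] [101.5  60.9] 0.9
top4 jaw 536 z 44.3 rect [581.9  90.4] [78.  36.1] 0.6
lever [571.82289373 -79.41013728 112.        ] [576.21429333  20.95583175  80.        ] 267.49468580109 100.46199345894587
```

```bash
python3 -c "
from h import *
print(bot.sign_off())"
```

```text
the job is handed in; nothing more can be done
None
```

I handed the job in with the car clamped and the gripper still holding the lever. No verdict was reported, and I could not measure the pad and fence forces on the car directly.

**Placing:** I gripped the car by its cab and set it upright and lengthways on the bed. I let it go with the lever still back, then swung the lever round by its handle.

**Last checks:**

| Check | Reading |
|---|---|
| Lever direction | about 267.5°, in line over the stud; cam about 1.6 rad by my estimate |
| Grip on handle | 20.9 mm opening, steady over half a second of idle rows |
| Car across the clamp | about 0 mm from the clamped position, so against the fence |
| Car lengthways | about 1 mm from the middle |
| Car upright and flat | cab top at 67 mm (68 expected), square to the clamp |
| Time at hand-in | about 18 s |

**What went wrong or disagreed:**
- **Handle slip:** midway through the swing the handle slid about 13 mm towards the edge of the finger pads. I eased the jaws to 29 mm, which still caged the handle, re-centred and pushed on. I then closed the grip again at the end.
- **Camera spread:** the cameras differed by 1–3 mm on fence and handle positions. A wrist-camera estimate of the pivot came out 4 mm off in y, and the lever read slightly behind 0 rad at rest.
- **Jaw travel:** one automatic jaw reading merged with neighbouring surfaces, so I did not use it to check the 15 mm travel.

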